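Make up two sampling kits from the stock

ROBOT

A 7-joint arm with a two-finger parallel gripper is mounted at the origin on a cart in front of the work surface, level with it; the furniture and walls round the work are solid. World frame = base frame: x ahead of the robot, y to its left, z up, the work surface at z = 0. Lengths are in m, angles in rad, forces in N, time in s.
With the tool pointing down it reaches from about 0.425 to 1.025 m from the base axis. Payload 3.6 kg.
Tool frame: the origin (TCP) lies midway between the tips of the shut fingers; the grasp point (between the pads) lies ctrl.grip_depth behind it (ctrl.grip_depth is the distance from the TCP to the grasp point, in m); z points along the fingers, y is the direction in which the jaws open and shut (so a half turn about z gives the same grasp; the last joint's range is limited). The gripper opens to 85 mm and grips with 20 to 120 N. Pads are 22 mm wide; open, the fingers measure 114 mm over their backs; the gripper's body (76 mm by 85 mm) begins 54 mm behind the grasp point. The pads swing forward as they close: fully open they stand 13 mm farther back than shut.
Start: joints at [-1.24, 0.591, 0.048, 1.609, -0.033, 0.943, -0.034], TCP at [0.299, 0.661, 0.196] pointing down, gripper open.
Joint ranges: [-2.69, 2.69], [-0.47, 2.24], [-1.27, 1.36], [0.19, 2.51], [-1.53, 4.68], [0.08, 2.07], [-3.09, 3.09]. Speed limits (rad/s): [2.57, 2.57, 3.14, 3.14, 3.14, 3.14, 3.14].

INTERFACE

Orientations are given as a unit quaternion [w, x, y, z].
In Python, from workcell import observe, eyes, hand_in, ctrl gives the robot as it stands. The module is installed in compiled form; this text tells all that it offers.
- The arm moves only by the tool step_arm, never from a script. Its argument "rows" is one flat list of numbers, 5 for each row, row after row: the closure, from -1 (fully open) to 1 (shut), then the shift along the world's x, y, z in m, then the turn about the world's z in degrees. A call has 1 to 12 rows; each row shifts and turns the commanded pose from where the row before left it; what a row does not reach is not made up. A row lasts 1/10 s, in which the tool goes at most 50 mm and 8.59 degrees, less where a joint would pass 70% of its speed; a pose out of reach is approached as far as the arm can. A call with a gripper value outside its range is refused whole. The fingers move at their own pace and stop on an object; the grip force is fixed at half the most. Time passes only in rows, so rows that do not move let the fingers close. It gives the time, the measured TCP pose, the force and the opening at its end, in the units of the state.
- observe(): the state, without advancing time (a new reading comes with each control period).
- eyes.get_image(name): name is "side" or "top" or "wrist"; returns a dict with "frame" (420x560x3 uint8, red, green, blue), "vfov" (degrees; the focal length in pixels is half the picture's height over the tangent of half this angle, whatever the lens; pixels are square), "cx", "cy" (the principal point, pixels), "D" ([k1, k2, p1, p2, k3] as OpenCV has them; the pictures are not rectified), "R" (3x3) and "t" (3): a world point X has camera coordinates R X + t. Camera axes: x right, y down, z forward; pixel columns grow to the right and rows downward; lengths in m; the calibration is good to about 2 mm. A picture is of the moment at which its call begins. There is no depth.
- hand_in(): hands the job in, once; it reports no verdict.
The state is a dict: "clock": time; "q": joint angles; "joint_velocities": joint speeds; "effort": joint torques, N m; "eef_pos": TCP position; "tcp_rot": TCP orientation; "force": force on the tool from outside, world axes, zero at the start; "torque": the same for the moment, N m; "width": finger opening in m.
Only numpy, scipy, OpenCV 4.12 (cv2) and the standard library are available. Lean on these libraries where they do the work, as an engineer would, in place of code of your own. Each camera call takes 0.05 s, during which the arm holds its last target. There are 200 camera calls.

TASK

Make up the two sampling kits: the green tray gets the cup with the orange lid, the bottle with the black cap and the packed syringe that lies in the middle at the front of the desk; the yellow tray gets the cup with the blue lid and the bottle with the white cap, and its long pocket stays empty. Set each thing flat into the pocket made for it (cups upright in the large square pockets, bottles upright in the small square ones, the syringe lying along the long one). Do not knock any cup or bottle over, and leave the swab pack and the rubber stamp where they are.

Things in the scene. Friction and masses are not known exactly. Their poses are not given: they have to be found in the camera images.
- green_tray: Green kit tray, 168 (x) x 190 mm (y), fixed, 10 mm high; white pocket floors 4 mm above the desk. Origin: centre of underside, z up, x roughly away from the robot. Pockets, centres in its frame (mm): long one for a syringe, 54 (x) x 175 (y), at (-49, 0); large square one for a cup, 84 wide, at (34, 45); small square one for a bottle, 60 wide, at (34, -52). 
- yellow_tray: Yellow kit tray, 168 (x) x 190 mm (y), fixed, 10 mm high; white pocket floors 4 mm above the desk. Origin: centre of underside, z up, x roughly away from the robot. Pockets, centres in its frame (mm): long one for a syringe, 54 (x) x 175 (y), at (-49, 0); large square one for a cup, 84 wide, at (34, 45); small square one for a bottle, 60 wide, at (34, -52). 
- orange_cup: White sample cup with orange screw lid. Standing, about 62 mm wide at the lid (widest, 56 to 69 mm up), body about 57 mm wide, 69 mm tall, 50 g. Origin: centre of the underside, z up.
- blue_cup: White sample cup with blue screw lid. Standing, about 62 mm wide at the lid (widest, 56 to 69 mm up), body about 57 mm wide, 69 mm tall, 50 g. Origin: centre of the underside, z up.
- white_cap_bottle: Amber bottle with white cap and red-and-white label. Standing, round body 36 mm wide up to 62 mm, cap 24 mm wide above, 81 mm tall, 60 g. Origin: centre of the underside, z up.
- black_cap_bottle: Amber bottle with black cap and green-and-white label. Standing, round body 36 mm wide up to 51 mm, cap 24 mm wide above, 67 mm tall, 60 g. Origin: centre of the underside, z up.
- syringe: Syringe in a white paper-and-film pack, lying flat in the middle near the front edge (not the spare one far to the left), 155 mm long (its y), 36 mm wide over the thin flange (its x), 27 mm high; the solid part to grip is 30 mm wide and 150 mm long, from 1 to 20 mm up; 25 g. Origin: centre of the underside, 1 mm below the solid part, z up.
- swab_pack: Flat blue-and-white swab carton, 51 x 51 x 9 mm, a bystander to leave alone. Origin: centre of the underside, z up.
- rubber_stamp: Brown wooden hand stamp, standing, 22 x 48 x 69 mm, a bystander to leave alone. Origin: centre of the underside, z up.
There are look-alikes about, which are no part of the job. What is shaped like the black_cap_bottle but purple or turquoise is not meant.

How it is judged:
By the outcome, as a careful person would: the job done as asked, in the order asked, and still so for the second after the job is handed in, with the robot touching nothing.
It also fails if it takes over 120 s, if anything falls off the work surface, if the arm or the gripper's body presses on something with over 40 N, if the wrist force passes 120 N, or if a joint passes its speed limit or range.

## Working session

There is one attempt and no reset: what is moved stays moved. The work goes in short steps, Python scripts to look and compute and a tool call to move; the robot and the scene stay as the last step left them, time stands still between calls to the robot, and variables do not carry over. Pictures are saved under pics/ and viewed, about 12 in all and at most 16, crops included, and the job is handed in when it is done.

Besides the shell and the picture viewer there is one more tool, called after "Emit:" as name(argument=value, ...), one argument or row to a line, values as JSON. step_arm: Moves the arm, as the interface text tells. Its arguments: {"type":"object","properties":{"rows":{"type":"array"}},"required":["rows"]}

```bash
mkdir -p pics; cat > h.py <<'E'
import numpy as np, cv2
from workcell import observe, eyes, hand_in, ctrl
def snap(n,fn=None):
    d=eyes.get_image(n)
    if fn: cv2.imwrite('pics/'+fn,d['frame'][:,:,::-1])
    d['f']=d['frame'].shape[0]/2/np.tan(np.radians(d['vfov']/2))
    d['K']=np.array([[d['f'],0,d['cx']],[0,d['f'],d['cy']],[0,0,1]]);d['R']=np.array(d['R']);d['t']=np.array(d['t']);d['D']=np.array(d['D'],float)
    return d
def ray(d,uv,z):
    n=cv2.undistortPoints(np.array(uv,float).reshape(-1,1,2),d['K'],d['D']).reshape(-1,2)
    v=np.c_[n,np.ones(len(n))]@d['R']; c=-d['R'].T@d['t']
    return c+v*((z-c[2])/v[:,2])[:,None]
def proj(d,X): return cv2.projectPoints(np.array(X,float).reshape(-1,1,3),cv2.Rodrigues(d['R'])[0],d['t'],d['K'],d['D'])[0].reshape(-1,2)
E
python3 - <<'E'
from h import *
import pickle
for n in['top','side','wrist']:
    d=snap(n,n+'0.png'); pickle.dump(d,open(n+'.pkl','wb')); print(n,d['vfov'],-d['R'].T@d['t'],d['D'])
print(observe(),ctrl.grip_depth)
E
```

```text
top 55.11922700661198 [0.40252243 0.00909213 0.87789812] [-0.00973719  0.          0.          0.          0.        ]
side 55.60399627711976 [0.41407382 0.71305779 0.5887465 ] [0.02903829 0.         0.         0.         0.        ]
wrist 64.16809551790313 [0.22760734 0.69367594 0.37226155] [-0.08072153  0.          0.          0.          0.        ]
{'clock': 0.15, 'q': array([-1.23952768,  0.59195975,  0.0483139 ,  1.60952514, -0.03331078,
        0.94271125, -0.0337332 ]), 'joint_velocities': array([-0.00297371, -0.00228799, -0.00059538, -0.0046406 , -0.00204191,
        0.00032447, -0.00073348]), 'effort': array([ 2.96709615e-03, -5.49246740e+01,  1.54960591e+00, -1.98453766e+01,
        9.52758885e-03,  5.65524344e-03,  1.21767991e-05]), 'eef_pos': array([0.29847779, 0.65992987, 0.19476757]), 'tcp_rot': array([-1.42631820e-04,  2.10772914e-01,  9.77534639e-01, -8.87844288e-04]), 'force': array([-0.57651899, -0.2909973 , -0.5956399 ]), 'torque': array([-0.04354919,  0.00143075,  0.03035836]), 'width': 0.08505936331770368} 0.0187
```

View pics/top0.png

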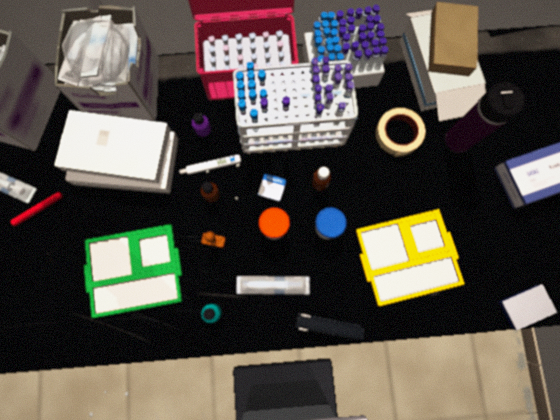

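View pics/side0.png

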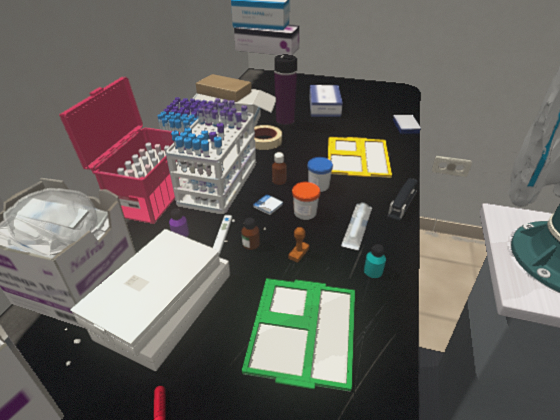

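Top view: green tray around (132,270), yellow tray (410,256), orange lid (274,223), blue lid (331,222), white cap (322,172), black-cap bottle (209,190), syringe (273,285), swab (271,187), stamp (213,240). The purple and turquoise bottles are look-alikes. Now measuring.

```bash
cat > meas.py <<'E'
from h import *
import pickle
d=pickle.load(open('top.pkl','rb'));s=pickle.load(open('side.pkl','rb'))
def blobs(d,lo,hi,box,amin=15):
    hsv=cv2.cvtColor(d['frame'],cv2.COLOR_RGB2HSV); m=cv2.inRange(hsv,np.array(lo),np.array(hi)); M=np.zeros_like(m);x0,y0,x1,y1=box;M[y0:y1,x0:x1]=m[y0:y1,x0:x1]
    return [c for c in cv2.findContours(M,cv2.RETR_EXTERNAL,cv2.CHAIN_APPROX_NONE)[0] if cv2.contourArea(c)>amin]
def show(n,d,cs,z):
    for c in cs:
        r=cv2.minAreaRect(c); p=ray(d,r[0],z)[0]; e=ray(d,cv2.boxPoints(r),z)
        L=np.diff(np.vstack([e,e[:1]]),axis=0)[:2]; i=np.argmax(np.linalg.norm(L,axis=1)); 
        print(n,np.round(r[0],1),p.round(4),'sides',np.linalg.norm(L,axis=1).round(3),'longdir',np.degrees(np.arctan2(L[i,1],L[i,0])).round(1)%180)
show('orange',d,blobs(d,(3,150,120),(16,255,255),(250,200,300,245)),.069)
show('blue',d,blobs(d,(100,120,60),(120,255,255),(310,200,355,245)),.069)
show('wcap',d,blobs(d,(0,0,150),(180,60,255),(312,160,333,190),5),.081)
show('syr',d,blobs(d,(0,0,90),(180,70,255),(225,268,320,300)),.015)
show('swab',d,blobs(d,(0,0,90),(180,255,255),(250,170,292,205)),.009)
show('amber b',d,blobs(d,(0,60,30),(20,255,255),(195,175,225,210),5),.05)
show('stamp',d,blobs(d,(0,100,60),(20,255,255),(195,225,232,252),5),.03)
P=np.array([[-49,0],[34,45],[34,-52]])/1000
for n,box in(('green',(80,225,190,320)),('yellow',(355,205,470,310))):
    cs=blobs(d,(0,0,150),(180,60,255),box,200); show(n,d,cs,.007)
    cs=sorted(cs,key=cv2.contourArea); cs=[cs[-1],cs[-2],cs[-3]]
    a={'b':cs}
    W=np.array([ray(d,cv2.minAreaRect(c)[0],.007)[0][:2] for c in cs])
    if True: # largest=long, then cup, bottle
        mp,mw=P.mean(0),W.mean(0);U,S,V=np.linalg.svd((P-mp).T@(W-mw));R=V.T@np.diag([1,np.linalg.det(V.T@U.T)])@U.T;t=mw-R@mp
        print(n,'origin',t.round(4),'yaw',np.degrees(np.arctan2(R[1,0],R[0,0])).round(2),'res',((P@R.T+t-W)*1000).round(1).tolist());print(' pockets long,cup,bottle',(P@R.T+t).round(4).tolist())
big=cv2.resize(d['frame'][130:330,180:360],None,fx=4,fy=4,interpolation=cv2.INTER_CUBIC)[:600]
# same view from the side camera
show('orange S',s,blobs(s,(3,150,120),(16,255,255),(285,175,325,205)),.066)
show('blue S',s,blobs(s,(100,120,60),(120,255,255),(303,153,335,180)),.066)
cv2.imwrite('pics/sidecrop.png',cv2.resize(s['frame'][130:290,210:410],None,fx=4,fy=3.75)[:600,:,::-1])
E
python3 meas.py
```

```text
orange [274. 222.] [ 0.552  -0.0034  0.069 ] sides [0.062 0.062] longdir 174.8
blue [330.5 222. ] [ 0.5424 -0.1184  0.069 ] sides [0.064 0.062] longdir 85.2
wcap [323. 172.] [ 0.646  -0.1129  0.081 ] sides [0.021 0.022] longdir 173.6
syr [272.5 285. ] [0.4274 0.0102 0.015 ] sides [0.155 0.037] longdir 85.3
swab [271.9 186.8] [ 0.6432 -0.0063  0.009 ] sides [0.055 0.054] longdir 157.8
amber b [210.4 192.4] [0.6305 0.1258 0.05  ] sides [0.038 0.041] longdir 24.69999999999999
stamp [213.  238.9] [0.5336 0.1282 0.03  ] sides [0.031 0.051] longdir 71.2
green [134.6 292.9] [0.4351 0.3042 0.007 ] sides [0.179 0.054] longdir 95.8
green [109.8 258.3] [0.5131 0.357  0.007 ] sides [0.085 0.087] longdir 6.5
green [154.1 250.2] [0.5228 0.2605 0.007 ] sides [0.062 0.06 ] longdir 94.9
green origin [0.4838 0.3089] yaw 5.68 res [[-0.0, -0.1], [0.1, 0.1], [-0.0, 0.0]]
 pockets long,cup,bottle [[0.4351, 0.3041], [0.5132, 0.3571], [0.5228, 0.2606]]
yellow [415.8 278.5] [ 0.4159 -0.296   0.007 ] sides [0.175 0.052] longdir 99.2
yellow [384.3 246.3] [ 0.4902 -0.2387  0.007 ] sides [0.083 0.084] longdir 8.300000000000011
yellow [426.9 235.5] [ 0.5057 -0.3345  0.007 ] sides [0.059 0.059] longdir 101.8
yellow origin [ 0.464  -0.2884] yaw 9.08 res [[-0.3, -0.2], [0.3, 0.0], [0.0, 0.1]]
 pockets long,cup,bottle [[0.4156, -0.2962], [0.4904, -0.2386], [0.5057, -0.3344]]
orange S [305.5 191. ] [ 0.555  -0.0014  0.066 ] sides [0.063 0.069] longdir 101.2
blue S [319.5 165. ] [ 0.5459 -0.1175  0.066 ] sides [0.058 0.074] longdir 99.8
```

View pics/wrist0.png

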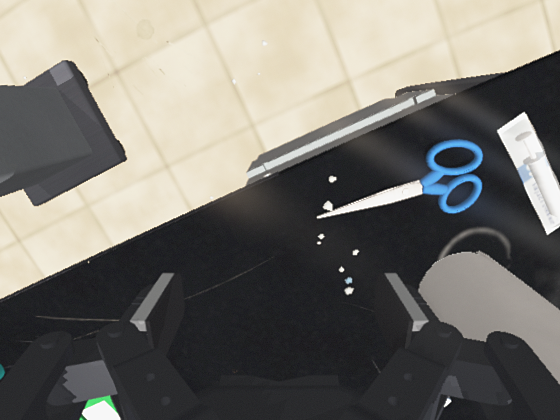

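Tray fit residuals are under 0.5 mm and the side view agrees within 4 mm on the cups. The wrist view shows only empty desk and scissors. Moving to the orange cup.

Emit:
step_arm(
  rows=[-1, 0.018, -0.047, 0, -6, -1, 0.018, -0.047, 0, -6, -1, 0.018, -0.047, 0, -6, -1, 0.018, -0.047, 0, -6, -1, 0.018, -0.047, 0, -6, -1, 0.018, -0.047, 0, -6, -1, 0.018, -0.047, 0, -6, -1, 0.018, -0.047, 0, -6, -1, 0.018, -0.047, 0, -6, -1, 0.018, -0.047, 0, -6, -1, 0.018, -0.047, 0, -6, -1, 0.018, -0.047, 0, -4],
)

```text
clock: 1.35
eef_pos: [0.5136, 0.0985, 0.1958]
tcp_rot: [-0.0, 0.734, 0.679, 0.0]
force: [0.7, 0.3, 0.1]
width: 0.0856
```

Emit:
step_arm(
  rows=[-1, 0.016, -0.047, -0.01, 0, -1, 0.016, -0.047, -0.01, 0, -1, 0, 0, -0.01, 0, -1, 0, 0, 0, 0],
)

```text
clock: 1.75
eef_pos: [0.5438, 0.0058, 0.1647]
tcp_rot: [-0.001, 0.735, 0.678, -0.001]
force: [-0.9, 1.6, 1.0]
width: 0.0853
```

Emit:
step_arm(
  rows=[-1, 0.009, -0.009, 0, 0, -1, 0, 0, -0.04, 0, -1, 0, 0, -0.04, 0, -1, 0, 0, -0.04, 0, -1, 0, 0, -0.009, 0, -1, 0, 0, 0, 0, 1, 0, 0, 0, 0, 1, 0, 0, 0, 0, 1, 0, 0, 0, 0, 1, 0, 0, 0, 0, 1, 0, 0, 0, 0, 1, 0, 0, 0, 0],
)

```text
clock: 2.95
eef_pos: [0.5541, -0.0015, 0.0373]
tcp_rot: [0.0, 0.733, 0.68, 0.0]
force: [-0.9, -0.9, -0.2]
width: 0.0
```

```bash
python3 - <<'E'
from h import *
d=snap('wrist');s=snap('side')
a=cv2.resize(s['frame'][120:290,200:400],(560,476))
cv2.imwrite('pics/a1.png',cv2.resize(np.vstack([d['frame'],a]),(450,720))[:,:,::-1][:600] if 0 else np.hstack([cv2.resize(d['frame'],(400,300)),cv2.resize(a,(400,300))])[:,:,::-1])
o=observe();print(o['width'],o['eef_pos'])
E
```

```text
2.8055072007692558e-06 [ 0.5539692  -0.00158155  0.0370317 ]
```

View pics/a1.png

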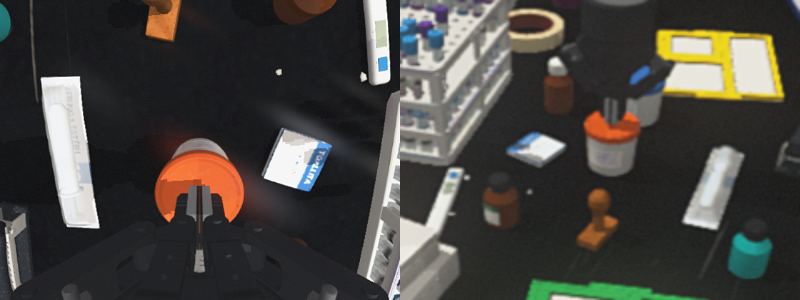

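```bash
python3 - <<'E'
from h import *
S={}
for n in['side','wrist','top']:
    d=snap(n); p=proj(d,[observe()['eef_pos'],observe()['eef_pos']+[0,0,.04]])
    hsv=cv2.cvtColor(d['frame'],cv2.COLOR_RGB2HSV); m=cv2.inRange(hsv,(3,150,100),(14,255,255))
    cs=sorted(cv2.findContours(m,cv2.RETR_EXTERNAL,cv2.CHAIN_APPROX_NONE)[0],key=cv2.contourArea)[-2:]
    print(n,'tcp',p.round(1).tolist(),[(cv2.boundingRect(c),ray(d,cv2.minAreaRect(c)[0],.069)[0].round(3)) for c in cs])
    if n=='side': a=cv2.resize(d['frame'][140:240,250:390],(784,560),interpolation=cv2.INTER_CUBIC); q=(p-[250,140])*5.6; [cv2.circle(a,tuple(int(v) for v in k),5,(0,255,0),-1) for k in q]
cv2.imwrite('pics/a2.png',a[:,:,::-1])
E
```

```text
side tcp [[305.5, 201.3], [306.2, 187.0]] [((289, 246, 14, 14), array([0.529, 0.199, 0.069])), ((292, 183, 28, 18), array([0.554, 0.005, 0.069]))]
wrist tcp [[279.3, 250.1], [279.5, 285.2]] [((204, 0, 50, 58), array([0.542, 0.111, 0.069])), ((217, 210, 125, 102), array([0.554, 0.007, 0.069]))]
top tcp [[273.1, 223.9], [273.0, 220.4]] [((405, 115, 1, 1), array([ 0.763, -0.306,  0.069])), ((396, 115, 1, 1), array([ 0.765, -0.286,  0.069]))]
```

View pics/a2.png

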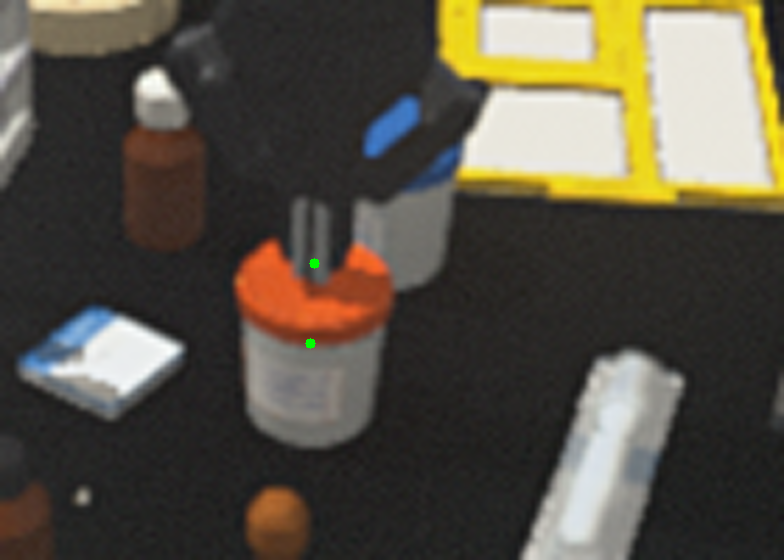

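```bash
python3 - <<'E'
from h import *
d=snap('wrist')
hsv=cv2.cvtColor(d['frame'],cv2.COLOR_RGB2HSV); m=cv2.inRange(hsv,(0,0,100),(180,255,255)); M=m*0; M[165:285,340:475]=m[165:285,340:475]; M2=m*0; M2[90:330,40:150]=m[90:330,40:150]
for q,z in((M,.009),(M2,.01)):
    c=max(cv2.findContours(q,cv2.RETR_EXTERNAL,cv2.CHAIN_APPROX_NONE)[0],key=cv2.contourArea); r=cv2.minAreaRect(c)
    for dz in(0,.03):
        e=ray(d,cv2.boxPoints(r),z-dz); print(dz,ray(d,r[0],z-dz)[0].round(4),np.linalg.norm(np.diff(e,axis=0),axis=1).round(3))
print(-d['R'].T@d['t'], observe()['eef_pos'],observe()['q'])
cv2.imwrite('pics/a3.png',cv2.resize(d['frame'][180:420,140:420],None,fx=2.5,fy=2.5)[:,:,::-1])
E
```

```text
0 [ 0.6443 -0.0031  0.009 ] [0.052 0.053 0.055]
0.03 [ 0.6567 -0.0149 -0.021 ] [0.06  0.061 0.063]
0 [0.435  0.0208 0.01  ] [0.037 0.151 0.046]
0.03 [ 0.4167  0.0125 -0.02  ] [0.043 0.173 0.053]
[0.55948265 0.07731447 0.21450902] [ 0.55391747 -0.00155337  0.0368686 ] [-0.28526529  0.63670572  0.28770398  2.10895307 -0.40054228  0.44738192
  0.23730254]
```

View pics/a3.png

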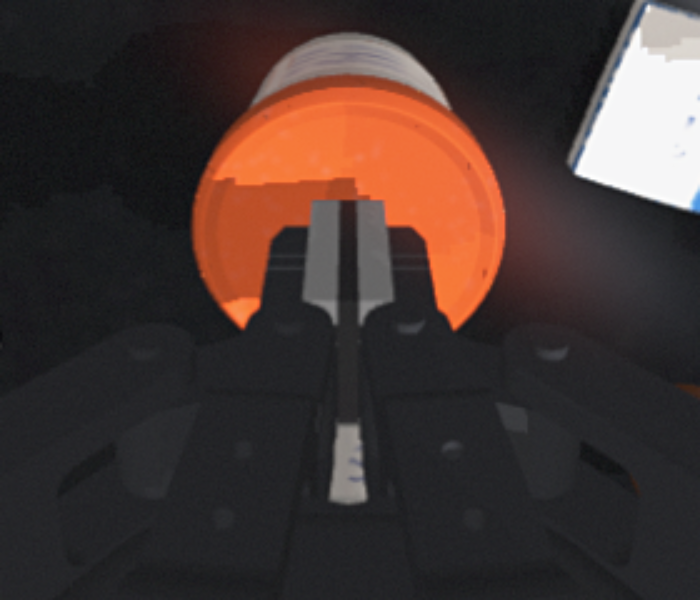

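```bash
python3 - <<'E'
from h import *
S=snap('side');W=snap('wrist')
def line(d,uv): 
    a=ray(d,uv,0.)[0]; c=-d['R'].T@d['t']; return c,(a-c)/np.linalg.norm(a-c)
def tri(p,q):
    A=np.zeros((3,3));b=np.zeros(3)
    for c,v in(line(S,p),line(W,q)):
        P=np.eye(3)-np.outer(v,v);A+=P;b+=P@c
    x=np.linalg.solve(A,b);return x.round(4),(proj(S,x)-p).round(1),(proj(W,x)-q).round(1)
print('tip',tri((305.7,190),(279.4,260)))
for z in(.037,.05,.06,.07,.08): print(z,ray(W,(279.4,260),z)[0].round(4),proj(S,ray(W,(279.4,260),z))[0].round(1))
# lid outline in wrist: fit ellipse, lid far/near/left/right
hsv=cv2.cvtColor(W['frame'],cv2.COLOR_RGB2HSV);m=cv2.inRange(hsv,(3,150,60),(14,255,255));c=max(cv2.findContours(m,cv2.RETR_EXTERNAL,2)[0],key=cv2.contourArea)
print(cv2.boundingRect(c)); x,y,w,h=cv2.boundingRect(c)
for z in(.04,.056,.069,.08):print(z,ray(W,[(x,266),(x+w,266)],z).round(3).tolist())
E
```

```text
tip (array([0.5536, 0.011 , 0.0773]), array([[-0.6,  0.1]]), array([[-2.7,  1.3]]))
0.037 [ 0.5535 -0.0078  0.037 ] [306.3 199.8]
0.05 [ 0.5539 -0.0015  0.05  ] [305.7 196.8]
0.06 [0.5543 0.0032 0.06  ] [305.3 194.4]
0.07 [0.5546 0.008  0.07  ] [304.8 192. ]
0.08 [0.5549 0.0128 0.08  ] [304.3 189.5]
(216, 210, 126, 103)
0.04 [[0.517, -0.008, 0.04], [0.589, -0.013, 0.04]]
0.056 [[0.521, 0.0, 0.056], [0.587, -0.005, 0.056]]
0.069 [[0.524, 0.007, 0.069], [0.584, 0.002, 0.069]]
0.08 [[0.527, 0.012, 0.08], [0.583, 0.008, 0.08]]
```

The triangulated fingertips (near pad edge) sit at z≈0.073, about 36 mm above the reported TCP, so the fingers shut just over the lid without touching it. I'll take that offset into account, reopen and go lower.

Emit:
step_arm(
  rows=[-1, 0, 0, 0.01, 0, -1, 0, 0, 0, 0, -1, 0, 0, 0, 0, -1, 0, 0, 0, 0, -1, -0.001, -0.002, 0, 0, -1, 0, 0, -0.012, 0, -1, 0, 0, -0.012, 0, -1, 0, 0, -0.012, 0, -1, 0, 0, -0.01, 0, -1, 0, 0, 0, 0],
)

```text
clock: 4.35
eef_pos: [0.5515, -0.0035, -0.001]
tcp_rot: [-0.001, 0.733, 0.68, -0.001]
force: [-0.8, 0.1, -0.0]
width: 0.0852
```

Emit:
step_arm(
  rows=[1, 0, 0, 0, 0, 1, 0, 0, 0, 0, 1, 0, 0, 0, 0, 1, 0, 0, 0, 0, 1, 0, 0, 0, 0, 1, 0, 0, 0, 0],
)

```text
clock: 4.95
eef_pos: [0.5534, -0.0037, 0.0015]
tcp_rot: [0.0, 0.733, 0.68, 0.0]
force: [-0.4, 0.2, 5.3]
width: 0.061
```

Gripped at 61 mm. Lifting and carrying to the green tray's large pocket.

Emit:
step_arm(
  rows=[1, 0, 0, 0.04, 0, 1, 0, 0, 0.04, 0, 1, 0, 0, 0.02, 0, 1, -0.005, 0.045, 0, 0, 1, -0.005, 0.045, 0, 0, 1, -0.005, 0.045, 0, 0, 1, -0.005, 0.045, 0, 0, 1, -0.005, 0.045, 0, 0, 1, -0.005, 0.045, 0, 0, 1, -0.005, 0.045, 0, 0, 1, -0.005, 0.045, 0, 0, 1, 0, 0, 0, 0],
)

```text
clock: 6.15
eef_pos: [0.5099, 0.3671, 0.1]
tcp_rot: [-0.002, 0.729, 0.684, 0.002]
force: [-0.7, 0.0, -0.3]
width: 0.0604
```

Emit:
step_arm(
  rows=[1, 0, 0, 0, 0],
)

```text
clock: 6.25
eef_pos: [0.5117, 0.3584, 0.1003]
tcp_rot: [-0.0, 0.732, 0.681, -0.0]
force: [0.2, -0.7, -0.9]
width: 0.0606
```

Down to the floor, gently, and release.

Emit:
step_arm(
  rows=[1, 0.001, -0.001, -0.03, 0, 1, 0, 0, -0.03, 0, 1, 0, 0, -0.02, 0, 1, 0, 0, -0.01, 0, 1, 0, 0, -0.003, 0, 1, 0, 0, 0, 0, 1, 0, 0, 0, 0],
)

```text
clock: 6.95
eef_pos: [0.515, 0.3554, 0.009]
tcp_rot: [0.0, 0.734, 0.68, 0.001]
force: [0.1, -0.1, -0.9]
width: 0.0608
```

Emit:
step_arm(
  rows=[-1, 0, 0, 0, 0, -1, 0, 0, 0, 0, -1, 0, 0, 0, 0, -1, 0, 0, 0, 0, -1, 0, 0, 0.03, 0, -1, 0, 0, 0.05, 0, -1, 0, 0, 0.03, 0, -1, 0, 0, 0, 0],
)

```text
clock: 7.75
eef_pos: [0.5175, 0.3572, 0.1228]
tcp_rot: [0.001, 0.733, 0.68, 0.005]
force: [0.3, 1.2, 0.1]
width: 0.0857
```

```bash
python3 - <<'E'
from h import *
d=snap('wrist');s=snap('side')
cv2.imwrite('pics/b1.png',np.hstack([cv2.resize(d['frame'],(400,300)),cv2.resize(s['frame'][200:400,200:420],(400,300))])[:,:,::-1])
E
```

```text
(no output)
```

View pics/b1.png

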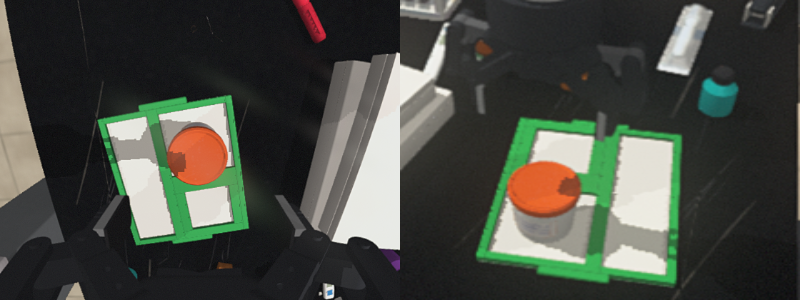

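The orange cup is upright in the large pocket. Next I move over the black-cap bottle and refine with the wrist and top cameras.

Emit:
step_arm(
  rows=[-1, 0.019, -0.0385, 0, 0, -1, 0.019, -0.0385, 0, 0, -1, 0.019, -0.0385, 0, 0, -1, 0.019, -0.0385, 0, 0, -1, 0.019, -0.0385, 0, 0, -0.5, 0.018, -0.0385, 0, 0, -0.5, 0, 0, 0, 0, -0.5, 0, 0, 0, 0, -0.5, 0, 0, 0, 0],
)

```text
clock: 8.75
eef_pos: [0.6254, 0.126, 0.1165]
tcp_rot: [-0.001, 0.733, 0.68, -0.001]
force: [0.1, 0.4, -0.1]
width: 0.0643
```

```bash
python3 - <<'E'
from h import *
d=snap('wrist');t=snap('top');s=snap('side')
hsv=cv2.cvtColor(t['frame'],cv2.COLOR_RGB2HSV); m=cv2.inRange(hsv,(3,150,100),(16,255,255)); m[:,:80]=0;m[:225]=0;m[320:]=0;m[:,190:]=0
c=max(cv2.findContours(m,0,2)[0],key=cv2.contourArea); print('orange lid',ray(t,cv2.minAreaRect(c)[0],.073)[0].round(4),cv2.minAreaRect(c)[1])
cv2.imwrite('pics/c1.png',np.hstack([cv2.resize(d['frame'],(400,300)),cv2.resize(s['frame'][170:270,170:320],(400,300))])[:,:,::-1])
e=observe()['eef_pos'];print(e,proj(d,[[.6305,.1258,.067],[.6305,.1258,0]]),proj(s,[[.6305,.1258,.067],[.6305,.1258,0]]))
E
```

```text
orange lid [0.5022 0.3387 0.073 ] (12.77487564086914, 28.825361251831055)
[0.62594667 0.12662489 0.11727441] [[286.56415421 221.73907652]
 [285.15571441 197.53332713]] [[255.65377042 219.99558874]
 [256.89107952 243.9944561 ]]
```

View pics/c1.png

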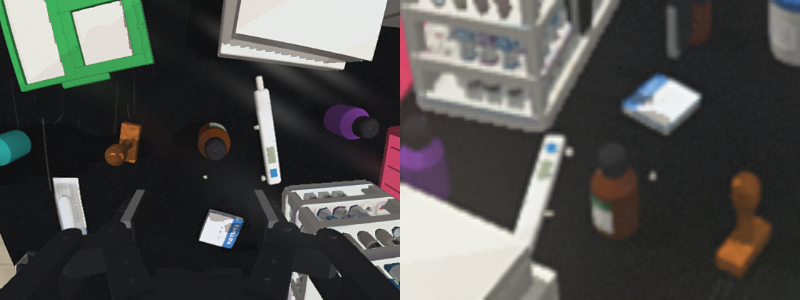

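```bash
python3 - <<'E'
from h import *
W=snap('wrist');S=snap('side')
print(ray(W,[(300,208)],.067).round(4),ray(S,[(250.2,221)],.064).round(4),ray(S,[(250.2,245)],.0).round(4))
for n,d,box in(('W',W,(240,150,360,240)),('S',S,(235,205,268,255))):
    x0,y0,x1,y1=box; f=d['frame']; g=cv2.cvtColor(f,cv2.COLOR_RGB2HSV); m=g[...,2]*0
    m[y0:y1,x0:x1]=((g[y0:y1,x0:x1,0]<20)&(g[y0:y1,x0:x1,1]>90)&(g[y0:y1,x0:x1,2]>45))*255
    c=max(cv2.findContours(m,0,2)[0],key=cv2.contourArea); b=cv2.boundingRect(c); r=cv2.minAreaRect(c); print(n,b,[ray(d,r[0],z)[0].round(4) for z in(.025,.05)])
E
```

```text
[[0.6413 0.1358 0.067 ]] [[0.6415 0.1284 0.064 ]] [[0.6433 0.1325 0.    ]]
W (277, 173, 45, 48) [array([0.6428, 0.133 , 0.025 ]), array([0.6418, 0.1397, 0.05  ])]
S (241, 226, 18, 24) [array([0.6408, 0.1365, 0.025 ]), array([0.6308, 0.1621, 0.05  ])]
```

Bottle refined to (0.642, 0.132) by both views.

Emit:
step_arm(
  rows=[-0.5, 0.016, 0.006, 0, 0, -0.5, 0, 0, 0, 0, -0.5, 0, 0, -0.03, 0, -0.5, 0, 0, -0.03, 0, -0.5, 0, 0, -0.03, 0, -0.5, 0, 0, -0.03, 0, -0.5, 0, 0, -0.02, 0, -0.5, 0, 0, 0, 0],
)

```text
clock: 9.8
eef_pos: [0.6396, 0.1304, -0.0249]
tcp_rot: [-0.002, 0.733, 0.68, -0.003]
force: [0.0, 0.3, -0.2]
width: 0.0636
```

Emit:
step_arm(
  rows=[1, 0, 0, 0, 0, 1, 0, 0, 0, 0, 1, 0, 0, 0, 0, 1, 0, 0, 0, 0, 1, 0, 0, 0, 0, 1, 0, 0, 0, 0],
)

```text
clock: 10.4
eef_pos: [0.6443, 0.1307, -0.0203]
tcp_rot: [0.001, 0.733, 0.68, 0.001]
force: [-0.7, 0.0, 7.2]
width: 0.034
```

Emit:
step_arm(
  rows=[1, 0, 0, 0.03, 0, 1, 0, 0, 0.04, 0, 1, -0.024, 0.026, 0.01, 0, 1, -0.024, 0.026, 0, 0, 1, -0.024, 0.026, 0, 0, 1, -0.024, 0.026, 0, 0, 1, -0.025, 0.026, 0, 0, 1, 0, 0, 0, 0, 1, 0, 0, 0, 0],
)

```text
clock: 11.3
eef_pos: [0.5213, 0.2616, 0.0582]
tcp_rot: [-0.0, 0.732, 0.681, 0.0]
force: [0.5, -0.4, -1.0]
width: 0.0341
```

Emit:
step_arm(
  rows=[1, 0.001, -0.001, -0.03, 0, 1, 0, 0, -0.03, 0, 1, 0, 0, -0.01, 0, 1, 0, 0, -0.003, 0, 1, 0, 0, 0, 0, 1, 0, 0, 0, 0],
)

```text
clock: 11.9
eef_pos: [0.5242, 0.2594, -0.014]
tcp_rot: [0.0, 0.734, 0.68, 0.001]
force: [0.1, 0.6, 0.4]
width: 0.0338
```

Emit:
step_arm(
  rows=[-0.4, 0, 0, 0, 0, -0.4, 0, 0, 0, 0, -0.4, 0, 0, 0, 0, -0.4, 0, 0, 0.03, 0, -0.4, 0, 0, 0.05, 0, -0.4, 0, 0, 0.05, 0, -0.4, 0, -0.04, 0, 0, -0.4, -0.01, -0.05, 0, 0, -0.4, -0.02, -0.05, 0, 0, -0.4, -0.02, -0.05, 0, 0, -0.4, -0.02, -0.04, 0, 0, -0.4, 0, 0, 0, 0],
)

```text
clock: 13.1
eef_pos: [0.4513, 0.0314, 0.1152]
tcp_rot: [-0.001, 0.737, 0.676, -0.002]
force: [-0.1, 0.1, -0.3]
width: 0.06
```

```bash
cat > chk.py <<'E'
from h import *
t=snap('top');s=snap('side');d=snap('wrist')
def big(f,box,lo,hi):
    hsv=cv2.cvtColor(f['frame'],cv2.COLOR_RGB2HSV); m=cv2.inRange(hsv,lo,hi);x0,y0,x1,y1=box;M=m*0;M[y0:y1,x0:x1]=m[y0:y1,x0:x1]
    return cv2.minAreaRect(max(cv2.findContours(M,0,2)[0],key=cv2.contourArea))
E
python3 - <<'E'
from chk import *
r=big(t,(80,225,190,320),(3,150,100),(16,255,255));print('orange lid',ray(t,r[0],.073)[0].round(4),r[1])
a=cv2.resize(t['frame'][215:335,70:330],(520,240));b=cv2.resize(s['frame'][220:400,220:370],(280,336))
o=np.zeros((576,560,3),np.uint8);o[:240,:520]=a;o[240:,:280]=b;o[240:450,280:]=cv2.resize(d['frame'],(280,210));cv2.imwrite('pics/d1.png',o[:,:,::-1])
e=observe();print(e['eef_pos'],e['force'],e['width'])
E
```

```text
orange lid [0.5124 0.3544 0.073 ] (29.0, 32.0)
[0.45672743 0.03800201 0.1153066 ] [-0.22915426  0.2266786   0.71503037] 0.05972485384012485
```

View pics/d1.png

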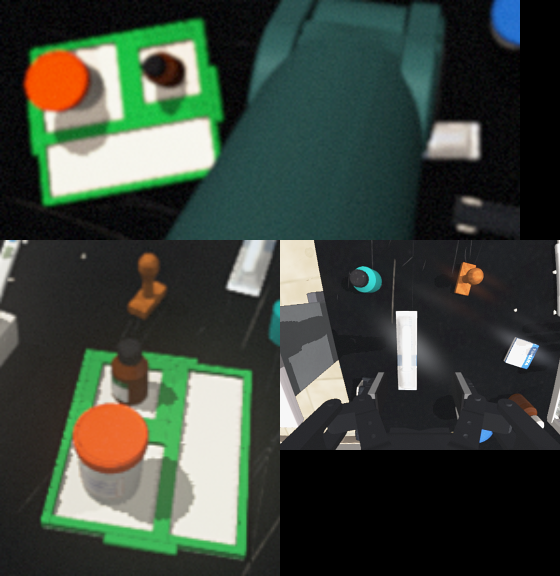

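Both sit in their pockets. Now the syringe: measure from the wrist.

```bash
python3 - <<'E'
from chk import *
r=big(d,(225,130,285,310),(0,0,100),(180,60,255));e=ray(d,cv2.boxPoints(r),.008);L=np.diff(e,axis=0)
print('W',r,ray(d,r[0],.008)[0].round(4),np.linalg.norm(L,axis=1).round(3),np.degrees(np.arctan2(L[:,1],L[:,0])).round(1)%180)
r=big(s,(335,195,375,255),(0,0,100),(180,60,255));e=ray(s,cv2.boxPoints(r),.012);L=np.diff(e,axis=0)
print('S',r,ray(s,r[0],.012)[0].round(4),np.linalg.norm(L,axis=1).round(3),np.degrees(np.arctan2(L[:,1],L[:,0])).round(1)%180)
q=observe();print(q['q'].round(3),q['tcp_rot'],q['eef_pos'])
E
```

```text
W ((255.81500244140625, 223.33847045898438), (158.05014038085938, 48.425758361816406), 88.40885925292969) [0.4349 0.0194 0.008 ] [0.041 0.152 0.048] [177.3  87.4 177.8]
S ((356.6000061035156, 225.70001220703125), (18.024978637695312, 47.75039291381836), 18.43494987487793) [0.4314 0.0231 0.012 ] [0.166 0.043 0.163] [ 86.2 164.4  84.3]
[-0.513  0.427  0.429  2.276 -0.367  0.502  0.134] [1.83324511e-04 7.32358258e-01 6.80919281e-01 5.30187646e-04] [0.4571649 0.0392206 0.1150079]
```

Emit:
step_arm(
  rows=[-0.4, -0.025, -0.021, 0, 0, -0.4, 0, 0, -0.03, 0, -0.4, 0, 0, -0.03, 0, -0.4, 0, 0, -0.03, 0, -0.4, 0, 0, -0.02, 0, -0.4, 0, 0, -0.02, 0, -0.4, 0, 0, -0.009, 0, -0.4, 0, 0, 0, 0, -0.4, 0, 0, 0, 0],
)

```text
clock: 14.3
eef_pos: [0.4315, 0.017, -0.0239]
tcp_rot: [0.0, 0.733, 0.68, 0.0]
force: [-0.1, 0.5, 0.6]
width: 0.0598
```

```bash
python3 - <<'E'
from chk import *
q=observe();print(q['eef_pos'],q['tcp_rot'],q['force'])
cv2.imwrite('pics/e1.png',np.hstack([cv2.resize(d['frame'],(400,300)),cv2.resize(s['frame'][160:280,290:450],(400,300))])[:,:,::-1])
E
```

```text
[ 0.43172499  0.01677254 -0.02324982] [6.35729087e-04 7.33202506e-01 6.80009791e-01 6.04004962e-04] [-0.19738014  0.14711403 -0.48017771]
```

View pics/e1.png

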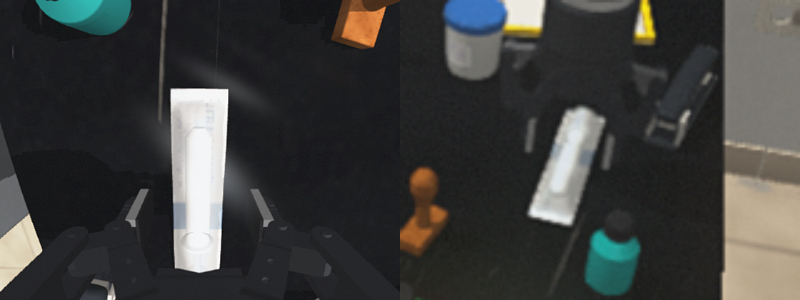

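Emit:
step_arm(
  rows=[-0.4, 0, 0, -0.005, 0, -0.4, 0, 0, -0.005, 0, -0.4, 0, 0, 0, 0, -0.4, 0, 0, 0, 0],
)

```text
clock: 14.85
eef_pos: [0.4313, 0.0166, -0.0337]
tcp_rot: [-0.0, 0.733, 0.68, -0.0]
force: [0.3, -0.7, -0.3]
width: 0.0596
```

Emit:
step_arm(
  rows=[1, 0, 0, 0, 0, 1, 0, 0, 0, 0, 1, 0, 0, 0, 0, 1, 0, 0, 0, 0, 1, 0, 0, 0, 0, 1, 0, 0, 0, 0],
)

```text
clock: 15.45
eef_pos: [0.4313, 0.0165, -0.0333]
tcp_rot: [0.0, 0.734, 0.68, 0.0]
force: [-0.0, 0.4, 5.0]
width: 0.0288
```

Emit:
step_arm(
  rows=[1, 0, 0, 0.03, 0, 1, 0, 0, 0.04, 0, 1, 0, 0, 0.04, 0, 1, 0, 0, 0, 0, 1, 0, 0, 0, 0],
)

```text
clock: 15.95
eef_pos: [0.4316, 0.0171, 0.0769]
tcp_rot: [0.0, 0.733, 0.68, 0.001]
force: [0.2, -0.5, -1.2]
width: 0.0288
```

```bash
python3 - <<'E'
from chk import *
q=observe();E=q['eef_pos'];print(E,q['width'])
zt=E[2]+.0333+.008
r=big(d,(200,60,360,400),(0,0,100),(180,60,255));b=cv2.boxPoints(r);print('W',r[1],ray(d,b,zt).round(4).tolist())
cv2.imwrite('pics/f1.png',np.hstack([cv2.resize(d['frame'],(400,300)),cv2.resize(s['frame'][130:250,290:450],(400,300))])[:,:,::-1])
E
```

```text
[0.43021845 0.01673496 0.07531533] 0.02870066026680992
W (257.0, 112.0) [[0.4134, 0.0911, 0.1166], [0.4578, 0.0878, 0.1166], [0.4553, -0.0419, 0.1166], [0.3968, -0.0376, 0.1166]]
```

View pics/f1.png

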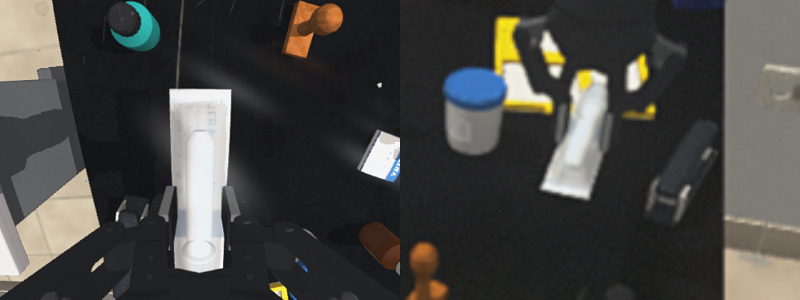

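Emit:
step_arm(
  rows=[1, 0, 0.04, 0, 0, 1, 0, 0.04, 0, 0, 1, 0, 0.04, 0, 0, 1, 0, 0.04, 0, 2, 1, 0, 0.04, 0, 2, 1, 0, 0.04, 0, 2, 1, 0.002, 0.03, 0, 2, 1, 0.002, 0.02, 0, 2, 1, 0, 0, 0, 0, 1, 0, 0, 0, 0],
)

```text
clock: 17.1
eef_pos: [0.4349, 0.3049, 0.0754]
tcp_rot: [-0.0, 0.672, 0.741, -0.001]
force: [0.6, -0.4, -0.5]
width: 0.0286
```

Emit:
step_arm(
  rows=[1, 0, 0, -0.03, 0, 1, 0, 0, -0.03, 0, 1, 0, 0, -0.01, 0, 1, 0, 0, 0, 0, 1, 0, 0, 0, 0],
)

```text
clock: 17.6
eef_pos: [0.4358, 0.3054, 0.0068]
tcp_rot: [0.0, 0.672, 0.74, -0.0]
force: [0.1, -0.3, 0.0]
width: 0.0285
```

```bash
python3 - <<'E'
from chk import *
q=observe();print(q['eef_pos'],q['tcp_rot'],q['width'])
cv2.imwrite('pics/g1.png',np.hstack([cv2.resize(d['frame'],(400,300)),cv2.resize(s['frame'][240:400,230:390],(400,400))[50:350]])[:,:,::-1])
E
```

```text
[0.43604672 0.30678196 0.00734762] [1.43651757e-04 6.71478657e-01 7.41023452e-01 7.97334152e-04] 0.028840875088243335
```

View pics/g1.png

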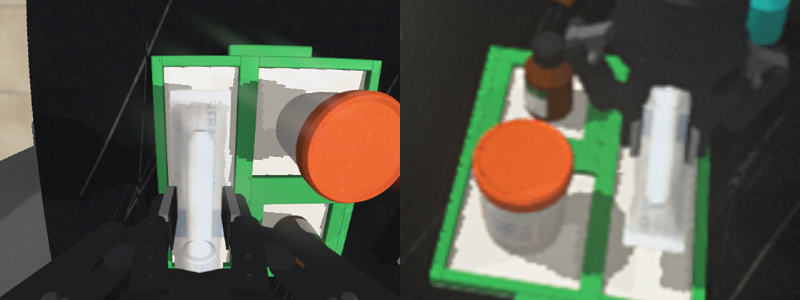

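Alignment looks good: syringe within pocket outlines, bottle and cup clear of the gripper. Lowering and releasing.

Emit:
step_arm(
  rows=[1, 0, 0, -0.015, 0, 1, 0, 0, -0.015, 0, 1, 0, 0, -0.004, 0, 1, 0, 0, 0, 0, 1, 0, 0, 0, 0],
)

```text
clock: 18.25
eef_pos: [0.4357, 0.3068, -0.0271]
tcp_rot: [0.0, 0.671, 0.741, 0.0]
force: [-0.9, 0.3, 0.5]
width: 0.0286
```

Emit:
step_arm(
  rows=[0, 0, 0, 0, 0, 0, 0, 0, 0, 0, 0, 0, 0, 0, 0, 0, 0, 0, 0.03, 0, 0, 0, 0, 0.04, 0, -0.5, 0, 0, 0.05, 0, -1, 0, -0.03, 0.02, 0, -1, 0.012, -0.048, 0, 0, -1, 0.012, -0.048, 0, 0, -1, 0.012, -0.048, 0, 0, -1, 0.012, -0.048, 0, 0, -1, 0.012, -0.048, 0, 0],
)

```text
clock: 19.45
eef_pos: [0.4951, 0.0349, 0.1124]
tcp_rot: [-0.0, 0.671, 0.741, -0.0]
force: [0.4, 0.1, -0.1]
width: 0.0854
```

Emit:
step_arm(
  rows=[-1, 0.012, -0.048, 0, 0, -1, 0.012, -0.048, 0, 0, -1, 0.012, -0.048, 0, 0, -1, 0.012, -0.03, 0, 0, -1, 0.008, 0, 0, 0, -1, 0, 0, 0, 0],
)

```text
clock: 20.05
eef_pos: [0.5521, -0.138, 0.1123]
tcp_rot: [0.0, 0.672, 0.741, 0.0]
force: [-0.1, 0.2, -0.5]
width: 0.0856
```

```bash
python3 - <<'E'
from chk import *
q=observe();print(q['eef_pos'],q['width'])
r=big(t,(80,225,190,320),(3,150,100),(16,255,255));print('orange lid',ray(t,r[0],.073)[0].round(4))
r=big(t,(85,270,185,318),(0,0,150),(180,60,255));print('syr+pocket',r)
r=big(d,(0,0,560,420),(100,140,60),(120,255,255));print('blue W',r,ray(d,r[0],.069)[0].round(4))
r=big(s,(303,150,337,182),(100,120,60),(120,255,255));print('blue S',r,ray(s,r[0],.066)[0].round(4))
cv2.imwrite('pics/h1.png',np.hstack([cv2.resize(d['frame'],(400,300)),cv2.resize(t['frame'][215:323,75:219],(400,300))])[:,:,::-1])
E
```

```text
[ 0.55030621 -0.13526449  0.11177578] 0.0855491096544245
orange lid [0.5124 0.3544 0.073 ]
syr+pocket ((134.47348022460938, 292.8567810058594), (25.528915405273438, 84.23450469970703), 79.50852966308594)
blue W ((273.0, 197.0), (86.0, 90.0), 90.0) [ 0.5445 -0.1157  0.069 ]
blue S ((319.5, 165.0), (16.0, 23.0), 90.0) [ 0.5459 -0.1175  0.066 ]
```

View pics/h1.png

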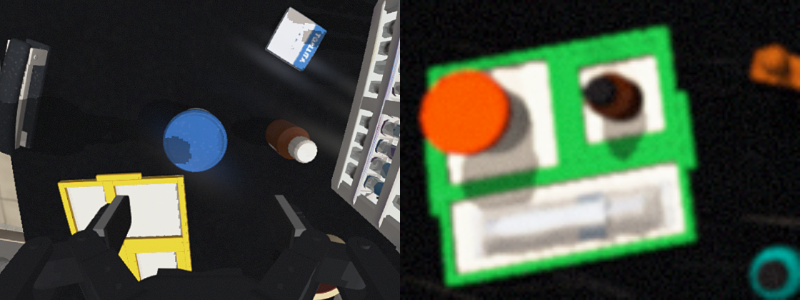

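Green tray is complete: cup, bottle and syringe all inside their pockets. Now the blue cup at (0.5447, -0.117).

Emit:
step_arm(
  rows=[-1, -0.006, 0.018, 0, 0, -1, 0, 0, 0, 0, -1, 0, 0, -0.03, 0, -1, 0, 0, -0.03, 0, -1, 0, 0, -0.02, 0, -1, 0, 0, -0.015, 0, -1, 0, 0, -0.015, 0, -1, 0, 0, -0.003, 0, -1, 0, 0, 0, 0],
)

```text
clock: 21.1
eef_pos: [0.5451, -0.1195, -0.001]
tcp_rot: [-0.0, 0.671, 0.741, -0.0]
force: [0.3, 0.4, -0.0]
width: 0.0856
```

Emit:
step_arm(
  rows=[1, 0, 0, 0, 0, 1, 0, 0, 0, 0, 1, 0, 0, 0, 0, 1, 0, 0, 0, 0, 1, 0, 0, 0, 0],
)

```text
clock: 21.6
eef_pos: [0.5459, -0.1198, 0.0005]
tcp_rot: [0.001, 0.671, 0.741, 0.0]
force: [0.0, -0.2, 6.1]
width: 0.0602
```

Emit:
step_arm(
  rows=[1, 0, 0, 0.03, 0, 1, 0, 0, 0.04, 0, 1, -0.014, -0.03, 0, 0, 1, -0.014, -0.03, 0, 0, 1, -0.014, -0.03, 0, 0, 1, -0.0135, -0.031, 0, 0, 1, 0, 0, 0, 0, 1, 0, 0, 0, 0],
)

```text
clock: 22.4
eef_pos: [0.4893, -0.2413, 0.0696]
tcp_rot: [0.0, 0.672, 0.74, -0.0]
force: [1.3, 1.0, -1.3]
width: 0.0605
```

Emit:
step_arm(
  rows=[1, 0, 0.001, -0.03, 0, 1, 0, 0, -0.02, 0, 1, 0, 0, -0.01, 0, 1, 0, 0, -0.003, 0, 1, 0, 0, 0, 0, 1, 0, 0, 0, 0],
)

```text
clock: 23.0
eef_pos: [0.4904, -0.2395, 0.0069]
tcp_rot: [0.001, 0.671, 0.741, 0.0]
force: [-0.2, 0.0, -0.4]
width: 0.0609
```

Emit:
step_arm(
  rows=[-1, 0, 0, 0, 0, -1, 0, 0, 0, 0, -1, 0, 0, 0, 0, -1, 0, 0, 0.03, 0, -1, 0, 0, 0.04, 0, -1, 0, 0, 0.04, 0, -1, 0.03, 0.02, 0.01, 0, -0.5, 0.04, 0.03, 0, 0, -0.5, 0.04, 0.03, 0, 0, -0.5, 0.04, 0.03, 0, 0, -0.5, 0, 0, 0, 0, -0.5, 0, 0, 0, 0],
)

```text
clock: 24.2
eef_pos: [0.6405, -0.1275, 0.1258]
tcp_rot: [-0.0, 0.67, 0.742, -0.0]
force: [-0.6, -1.8, -0.3]
width: 0.0643
```

```bash
python3 - <<'E'
from chk import *
q=observe();print(q['eef_pos'],q['width'])
r=big(s,(320,120,400,180),(100,120,60),(120,255,255));print('blue S',r,ray(s,r[0],.070)[0].round(4))
r=big(t,(355,205,470,310),(100,120,60),(120,255,255));print('blue T',r,ray(t,r[0],.073)[0].round(4))
a=d['frame']
cv2.imwrite('pics/i1.png',np.hstack([cv2.resize(a,(400,300)),cv2.resize(s['frame'][110:200,260:400],(400,300))])[:,:,::-1])
print(proj(d,[[.648,-.113,.081],[.648,-.113,0]]),proj(s,[[.648,-.113,.081],[.648,-.113,0]]))
E
```

```text
[ 0.63800233 -0.13117614  0.12621457] 0.06444260994714522
blue S ((349.5, 143.0), (14.0, 21.0), 90.0) [ 0.4892 -0.2401  0.07  ]Traceback (most recent call last):
  File "<stdin>", line 4, in <module>
  File "chk.py", line 5, in big
    return cv2.minAreaRect(max(cv2.findContours(M,0,2)[0],key=cv2.contourArea))
                           ~~~^^^^^^^^^^^^^^^^^^^^^^^^^^^^^^^^^^^^^^^^^^^^^^^^
ValueError: max() iterable argument is empty
```

```bash
python3 - <<'E'
from chk import *
q=observe();print(q['eef_pos'],q['width'])
pw=proj(d,[[.648,-.113,.081]])[0];ps=proj(s,[[.648,-.113,.081]])[0];print(pw,ps)
for n,f,p,w in(('W',d,pw,45),('S',s,ps,12)):
    x,y=p.astype(int);b=(max(x-w,0),max(y-w,0),x+w,y+w)
    r=big(f,b,(0,0,110),(180,70,255));print(n,b,r,[ray(f,r[0],z)[0].round(4) for z in(.072,.081)])
x,y=pw.astype(int)
cv2.imwrite('pics/i1.png',np.hstack([cv2.resize(d['frame'],(400,300)),cv2.resize(s['frame'][110:200,260:400],(400,300))])[:,:,::-1])
E
```

```text
[ 0.63850592 -0.13095453  0.12641424] 0.06402543597067074
[295.49202408 200.42475833] [279.03564961 154.91617089]
W (np.int64(250), np.int64(155), np.int64(340), np.int64(245)) ((297.0, 197.0), (34.0, 32.0), 90.0) [array([ 0.6495, -0.1128,  0.072 ]), array([ 0.6488, -0.1105,  0.081 ])]
S (np.int64(267), np.int64(142), np.int64(291), np.int64(166)) ((278.5, 157.0), (10.0, 9.0), 90.0) [array([ 0.6507, -0.1175,  0.072 ]), array([ 0.6466, -0.103 ,  0.081 ])]
```

View pics/i1.png

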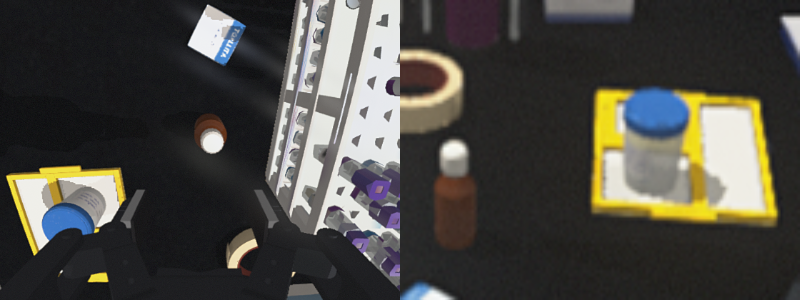

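```bash
python3 - <<'E'
from h import *
import pickle
t=pickle.load(open('top.pkl','rb'))
W=snap('wrist')
v=W['frame'][190,330:470].astype(int).sum(1)//3;print(v.tolist())
for u in((373,190),(385,190)):print(u,[ray(W,u,z)[0].round(3).tolist() for z in(0,.05,.1)])
print(ray(t,[(245,151),(350,146)],0.).round(3).tolist(),ray(t,[(245,122),(352,118)],.1).round(3).tolist())
E
```

```text
[26, 20, 24, 22, 25, 24, 24, 27, 27, 20, 26, 22, 24, 26, 24, 20, 23, 23, 24, 25, 23, 25, 23, 22, 24, 24, 25, 24, 27, 18, 23, 28, 19, 24, 21, 23, 20, 25, 24, 27, 22, 21, 21, 25, 13, 24, 24, 22, 21, 20, 28, 82, 106, 106, 106, 104, 110, 163, 221, 234, 234, 235, 232, 231, 233, 236, 239, 144, 100, 100, 94, 90, 132, 212, 192, 170, 210, 206, 215, 227, 233, 175, 78, 112, 143, 147, 134, 119, 111, 108, 109, 109, 110, 110, 110, 110, 110, 113, 110, 115, 175, 226, 221, 220, 225, 226, 227, 227, 228, 227, 226, 226, 225, 226, 227, 226, 226, 226, 226, 226, 226, 227, 227, 226, 227, 226, 227, 227, 226, 228, 230, 230, 189, 121, 112, 114, 114, 114, 119, 186]
(373, 190) [[0.726, -0.118, 0.0], [0.71, -0.107, 0.05], [0.695, -0.096, 0.1]]
(385, 190) [[0.737, -0.116, 0.0], [0.72, -0.106, 0.05], [0.702, -0.095, 0.1]]
[[0.736, 0.048, 0.0], [0.728, -0.194, 0.0]] [[0.762, 0.04, 0.1], [0.752, -0.183, 0.1]]
```

The blue cup sits in the yellow tray's large pocket. White-cap bottle at (0.649, -0.112), and the rack front at x≈0.73 leaves about 30 mm clearance.

Emit:
step_arm(
  rows=[-0.4, 0.0105, 0.019, 0, 0, -0.4, 0, 0, 0, 0, -0.4, 0, 0, -0.03, 0, -0.4, 0, 0, -0.03, 0, -0.4, 0, 0, -0.03, 0, -0.4, 0, 0, -0.03, 0, -0.4, 0, 0, -0.023, 0, -0.4, 0, 0, 0, 0],
)

```text
clock: 25.35
eef_pos: [0.6468, -0.1105, -0.0199]
tcp_rot: [-0.003, 0.672, 0.741, -0.002]
force: [-0.8, 0.7, 0.1]
width: 0.0597
```

Emit:
step_arm(
  rows=[1, 0, 0, 0, 0, 1, 0, 0, 0, 0, 1, 0, 0, 0, 0, 1, 0, 0, 0, 0, 1, 0, 0, 0, 0],
)

```text
clock: 25.85
eef_pos: [0.6514, -0.1109, -0.0152]
tcp_rot: [0.001, 0.671, 0.741, 0.0]
force: [-1.2, 0.6, 6.6]
width: 0.0338
```

Emit:
step_arm(
  rows=[1, 0, 0, 0.04, 0, 1, 0, 0, 0.045, 0, 1, -0.024, -0.037, 0, 0, 1, -0.024, -0.037, 0, 0, 1, -0.024, -0.037, 0, 0, 1, -0.024, -0.037, 0, 0, 1, -0.024, -0.037, 0, 0, 1, -0.0255, -0.037, 0, 0, 1, 0, 0, 0, 0, 1, 0, 0, 0, 0],
)

```text
clock: 26.85
eef_pos: [0.5034, -0.334, 0.0686]
tcp_rot: [-0.0, 0.673, 0.74, -0.0]
force: [0.8, 0.6, -0.1]
width: 0.0339
```

Seat level is about -0.011 and I aim for -0.010.

Emit:
step_arm(
  rows=[1, 0.002, 0, -0.03, 0, 1, 0, 0, -0.03, 0, 1, 0, 0, -0.015, 0, 1, 0, 0, -0.003, 0, 1, 0, 0, 0, 0, 1, 0, 0, 0, 0],
)

```text
clock: 27.45
eef_pos: [0.5077, -0.3327, -0.009]
tcp_rot: [0.001, 0.671, 0.741, -0.0]
force: [0.8, -0.9, -0.7]
width: 0.0339
```

Emit:
step_arm(
  rows=[-0.4, 0, 0, 0, 0, -0.4, 0, 0, 0, 0, -0.4, 0, 0, 0, 0, -0.4, 0, 0, 0.03, 0, -0.4, 0, 0, 0.05, 0, -0.4, 0, 0, 0.05, 0, -0.4, 0.02, 0.045, 0, 0, -0.4, 0.02, 0.045, 0, 0, -0.4, 0.02, 0.045, 0, 0, -0.4, 0.01, 0.045, 0, 0, -0.4, 0, 0.045, 0, 0, -0.4, 0, 0, 0, 0],
)

```text
clock: 28.65
eef_pos: [0.5772, -0.0974, 0.1193]
tcp_rot: [-0.003, 0.667, 0.745, 0.001]
force: [-0.0, -0.3, -0.4]
width: 0.0598
```

```bash
python3 - <<'E'
from chk import *
q=observe();print(q['eef_pos'],q['force'])
r=big(t,(355,205,470,310),(100,120,60),(120,255,255));print('blue T',r[1],ray(t,r[0],.073)[0].round(4))
r=big(s,(320,120,400,180),(100,120,60),(120,255,255));print('blue S',ray(s,r[0],.070)[0].round(4))
o=np.zeros((576,640,3),np.uint8)
o[:288]=cv2.resize(t['frame'][195:321,65:485],(640,192))[:192].repeat(1,0) if 0 else cv2.resize(t['frame'][150:330,70:470],(640,288))
o[288:]=cv2.resize(s['frame'][100:370,200:500],(640,288));cv2.imwrite('pics/j1.png',o[:,:,::-1])
E
```

```text
[ 0.57663668 -0.10781588  0.12044546] [ 0.25623728 -0.4332575   0.7872199 ]Traceback (most recent call last):
  File "<stdin>", line 3, in <module>
  File "chk.py", line 5, in big
    return cv2.minAreaRect(max(cv2.findContours(M,0,2)[0],key=cv2.contourArea))
                           ~~~^^^^^^^^^^^^^^^^^^^^^^^^^^^^^^^^^^^^^^^^^^^^^^^^
ValueError: max() iterable argument is empty
```

Emit:
step_arm(
  rows=[-0.4, 0, 0.045, 0.02, 0, -0.4, 0, 0.045, 0.02, 0, -0.4, 0, 0.045, 0, 0, -0.4, 0, 0.045, 0, 0, -0.4, 0, 0, 0, 0, -0.4, 0, 0, 0, 0, -0.4, 0, 0, 0, 0],
)

```text
clock: 29.5
eef_pos: [0.5769, 0.0693, 0.1605]
tcp_rot: [0.001, 0.673, 0.74, -0.001]
force: [-0.4, -0.2, 0.4]
width: 0.0597
```

```bash
python3 - <<'E'
from chk import *
o=np.zeros((576,640,3),np.uint8)
o[:288]=cv2.resize(t['frame'][150:330,70:470],(640,288))
o[288:]=cv2.resize(s['frame'][100:370,200:500],(640,576))[:288] if 0 else cv2.resize(s['frame'][100:370,140:480],(640,288));cv2.imwrite('pics/j1.png',o[:,:,::-1])
q=observe();print(q['eef_pos'],q['force'])
for n,f,b,lo,hi,z in(('blue T',t,(340,205,470,310),(98,100,50),(122,255,255),.073),('blue S',s,(320,120,400,180),(100,120,60),(120,255,255),.07),('swab',t,(250,170,292,205),(0,0,90),(180,255,255),.009),('stamp',t,(195,225,232,252),(0,100,60),(20,255,255),.03)):
    try: r=big(f,b,lo,hi);print(n,r[1],ray(f,r[0],z)[0].round(4))
    except ValueError: print(n,'hidden')
E
```

```text
[0.57679421 0.06975709 0.16038526] [0.09975858 0.27869567 0.77862179]
blue T (29.698482513427734, 28.284271240234375) [ 0.4857 -0.2367  0.073 ]
blue S (13.0, 21.0) [ 0.4889 -0.2374  0.07  ]
swab (24.450176239013672, 23.90073585510254) [ 0.6428 -0.0062  0.009 ]
stamp (24.122283935546875, 14.316475868225098) [0.5339 0.1279 0.03  ]
```

View pics/j1.png

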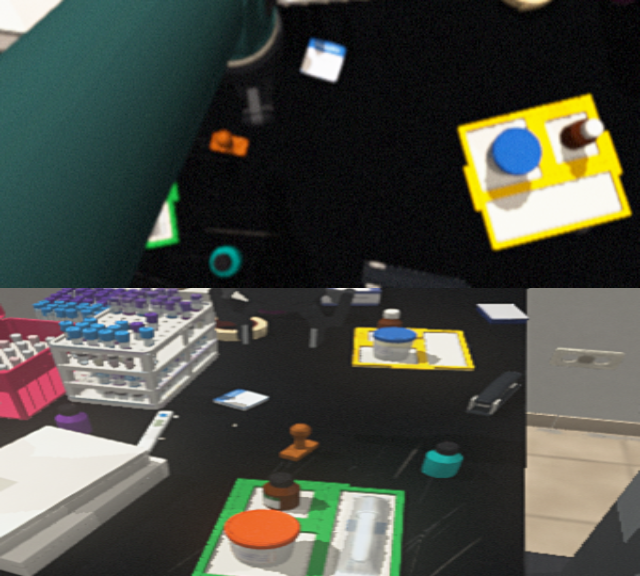

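```bash
python3 -c "
from workcell import hand_in; print(hand_in())"
```

```text
the job is handed in; nothing more can be done
None
```

Both sampling kits are made up and the job is handed in. The robot clock stood at about 30 s, against the 120 s limit.

- **Green tray:** it holds the orange-lid cup, then the black-cap bottle, then the syringe. All three show upright or flat inside their pockets in the last pictures. The orange lid measured within about 3 mm of its pocket centre.
- **Yellow tray:** it holds the blue-lid cup and the white-cap bottle, both upright in their pockets, and the long pocket is empty. The blue lid measured 2–5 mm off its pocket centre, depending on the camera. I judged the white-cap bottle by eye only.
- **Bystanders:** the swab pack and rubber stamp measured within 1 mm of where they started.
- **Forces:** end-of-call force readings stayed below about 8 N, and nothing was knocked over.

Some checks disagreed along the way:

- **First grasp:** the first close on the orange cup shut empty just above the lid, without touching it. Pictures showed the fingertips about 36 mm above the reported TCP, so I went lower for every grasp after that.
- **Black-cap bottle:** the first top-camera estimate was about 12 mm off. The wrist and side cameras corrected it before the grasp.
- **Syringe:** its position differed by up to 13 mm between cameras, which I settled by looking at it in the hand.
- **Last top view:** the arm hid most of the green tray, so my final check of that tray rests on the side view and an earlier top view.

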